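Uncover the bench cooler and draw the grinder pestle to the top of its stroke

TASK

Lift the clear cover straight up off the bench cooler by its knob, clear of the pestle inside, and stand it on its rim on the bench beside the cooler; put it down, do not drop it. Then take the pestle by its black grip and draw it straight up, about 40 mm, without forcing it against the glass tube and without pulling its piston out of the tube; finish while still holding it there, upright and still. Leave the tube rack, the bottle and the jar where they are.

Things in the scene. Friction and masses are not known exactly. Their poses are not given: they have to be found in the camera images.
- cooler: square bench-top cooler, white insulated shell 160 x 160 mm with a ledge at 95 mm height and an aluminium tube block whose top stands at 100 mm; it does not move. Origin: centre of its underside, on the bench; z up, x and y along its sides. In the middle of the block a glass grinding tube is seated fast: bore 22 mm diameter, bore floor at z = 18 mm, mouth at z = 122 mm. White caps of sample tubes around it reach z = 114 mm.
- tube_mouth (a point): centre of the mouth of the glass grinding tube, on its vertical axis, 122 mm above the bench
- cover: loose clear plastic cover, an upturned box 156 x 156 mm outside, 96 mm high with 4 mm walls, about 0.33 kg with its knob, round grey knob on top. Stands by its rim on the cooler's ledge around a 5 mm high collar (3 mm play) and encloses the pestle, whose top comes 82 mm above the rim. Origin: centre of the rim plane (95 mm above the bench at the start, 0 when stood on the bench); x and y along its sides, z up.
- cover_knob: the cover's grey knob, one piece with it: widest part 32 mm diameter from 16 to 30 mm above the cover's top, 34 mm high in all. Origin: centre of its foot on the cover's top, 96 mm above the rim.
- knob (a point): grip point of the knob, on its axis, 22 mm above the cover's top (118 mm above the rim)
- pestle: pestle of the hand grinder, loose, about 0.11 kg, 159 mm long, standing on the bore floor: white piston 20.8 mm diameter and 40 mm long (1.2 mm play in the 22 mm bore), steel rod 8 mm diameter, then a black cylindrical grip 22 mm diameter and 44 mm long, from 115 to 159 mm above the origin. Origin: centre of the piston's underside; z along the rod, up.
- pestle_grip (a point): middle of the pestle's black grip, on its axis, 137 mm above the pestle's origin (155 mm above the bench at the start)
- rack: bystander: stainless steel tube rack 90 x 210 x 70 mm with a few capped glass tubes reaching 118 mm, loose. Origin: centre of its underside, long side along its y.
- bottle: bystander: amber reagent bottle with white cap, 70 mm diameter, 150 mm high, loose. Origin: centre of its underside.
- jar: bystander: squat cream jar with a wide white screw lid, 64 mm diameter, 50 mm high, loose. Origin: centre of its underside.
Things that resemble listed ones, but are neither listed nor needed, are in the scene too. What is shaped like the cover but green is not meant.

How it is judged:
By the outcome, as a careful person would: the job done as asked, in the order asked, and still so for the second after the job is handed in, while the arm keeps its last pose, push and grip.
It also fails if it takes over 54 s, if anything falls off the work surface, if the arm or the gripper's body presses on something with over 40 N, if the wrist force passes 120 N, or if a joint passes its speed limit or range.

ROBOT

A 6-joint arm with a two-finger parallel gripper is mounted at the origin on the work surface. World frame = base frame: x ahead of the robot, y to its left, z up, the work surface at z = 0. Lengths are in m, angles in rad, forces in N, time in s.
With the tool pointing down it reaches from about 0.375 to 0.75 m from the base axis. Payload 9 kg.
Tool frame: the origin (TCP) lies midway between the tips of the shut fingers; the grasp point (between the pads) lies 19 mm behind it (env.grip_depth is the z of the grasp point in the tool frame, in m); z points along the fingers, y is the line along which they close (so a half turn about z gives the same grasp; the last joint's range is limited). The gripper opens to 85 mm and grips with 20 to 120 N. Pads are 22 mm wide; open, the fingers measure 114 mm over their backs; the gripper's body (76 mm by 85 mm) begins 54 mm behind the grasp point. The pads swing forward as they close: fully open they stand 13 mm farther back than shut.
Start: joints at [-1.468, 0.104, 0.097, 1.564, 0, 1.353], TCP at [0.189, -0.569, 0.231] pointing down, gripper open.
Joint ranges: [-2.99, 2.99], [-0.84, 1.86], [-1.1, 1.16], [-1.84, 2.11], [-1.51, 1.56], [-3.14, 3.14]. Speed limits (rad/s): [2.22, 2.22, 2.57, 3.14, 3.14, 3.14].

INTERFACE

Orientations are given as a 3x3 rotation matrix whose columns are the frame's x, y, z axes.
In Python, from workcell import env gives the robot as it stands. The module is installed in compiled form; this text tells all that it offers.
- The arm moves only by the shell command python3 -m handwheel 'ROWS' [FORCE]. ROWS is JSON, one flat list of numbers, 7 for each row, row after row: the closure in counts, from 0 (fully open) to 255 (shut), then the shift along the tool's x, y, z in cm, then the turn, a rotation vector about the tool's x, y, z in rad. A call has 1 to 12 rows; each row is the pose to reach, as a shift and turn from the pose commanded when the call began, along the tool's axes at that moment; what a row does not reach only later rows make up. A row lasts 1/10 s, in which the tool goes at most 50 mm and 8.59 degrees, less where a joint would pass 70% of its speed; a pose out of reach is approached as far as the arm can. A call with a gripper value outside its range is refused whole. The fingers move at their own pace and stop on an object; FORCE is the grip in N (left out, the last holds). Time passes only in rows, so rows that repeat a pose let the fingers close. It gives the time, the measured TCP pose, the force, the opening and the grip force at its end, in the units of the state.
- env.get_state(): the state, without advancing time (a new reading comes with each control period).
- env.get_image(name): name is "scene" or "top"; returns a dict with "frame" (480x640x3 uint8, blue, green, red), "camera_matrix" (3x3 intrinsics, pixels), "k1" (the pictures are not rectified: a ray, as slopes to the right and down, at radius r is drawn at 1 + k1 r^2 times it, then the intrinsics apply), "pose" (4x4, takes a point from camera to world coordinates). Camera axes: x right, y up, looking along -z (the intrinsics and any distortion apply to the point x, -y, -z); pixel columns grow to the right and rows downward; lengths in m; the calibration is good to about 2 mm. A picture is of the moment at which its call begins. There is no depth.
- env.hand_in(): hands the job in; it is judged then, once.
The state is a dict: "time": time; "joint_pos": joint angles; "joint_velocities": joint speeds; "joint_efforts": joint torques, N m; "eef_pos": TCP position; "tcp_rot": TCP orientation; "force": force on the tool from outside, world axes, zero at the start; "torque": the same for the moment, N m; "finger_gap": finger opening in m; "finger_force": force on a finger pad.
Only numpy, scipy, OpenCV 4.12 (cv2) and the standard library are available. Lean on these libraries where they do the work, as an engineer would, in place of code of your own. Each camera call takes 0.05 s, during which the arm holds its last target. There are 200 camera calls.

## Working session

There is one attempt and no reset: what is moved stays moved. The work goes in short steps, Python scripts to look and compute and a shell command to move; the robot and the scene stay as the last step left them, time stands still between calls to the robot, and variables do not carry over. Pictures are saved under pics/ and viewed, at most 10 in all, crops included, and the job is handed in when it is done.

```bash
mkdir -p pics; cat > h.py <<'E'
import numpy as np, cv2
from workcell import env
def pix2ray(im,u,v):
    K=im["camera_matrix"];k=im["k1"]
    d=np.array([[[u,v]]],float)
    p=cv2.undistortPoints(d,K,np.array([k,0,0,0.]))[0,0]
    P=im["pose"];r=P[:3,:3]@np.array([p[0],-p[1],-1]);return P[:3,3],r/np.linalg.norm(r)
def on_z(im,u,v,z):
    o,r=pix2ray(im,u,v);return o+r*(z-o[2])/r[2]
def proj(im,X):
    P=im["pose"];c=P[:3,:3].T@(np.asarray(X,float)-P[:3,3]);x,y=c[0]/-c[2],-c[1]/-c[2]
    s=1+im["k1"]*(x*x+y*y);K=im["camera_matrix"];return np.array([K[0,0]*x*s+K[0,2],K[1,1]*y*s+K[1,2]])
def tri(a,ua,b,ub):
    o1,r1=pix2ray(a,*ua);o2,r2=pix2ray(b,*ub)
    t=np.linalg.lstsq(np.c_[r1,-r2],o2-o1,rcond=None)[0];p,q=o1+r1*t[0],o2+r2*t[1];return (p+q)/2,np.linalg.norm(p-q)
E
python3 - <<'E'
from h import *
for n in("scene","top"):
    im=env.get_image(n);cv2.imwrite(f"pics/{n}0.png",im["frame"]);print(n,im["pose"].round(3).tolist(),im["k1"],im["camera_matrix"].round(1).tolist())
s=env.get_state();print(s["tcp_rot"].round(3).tolist(),env.grip_depth,s["time"])
E
```

```text
scene [[0.07, -0.742, 0.667, 1.366], [0.997, 0.04, -0.06, -0.047], [0.018, 0.67, 0.742, 0.992], [0.0, 0.0, 0.0, 1.0]] -0.10408766511282354 [[493.9, 0.0, 320.1], [0.0, 493.9, 247.1], [0.0, 0.0, 1.0]]
top [[-0.028, 0.985, -0.171, 0.416], [-0.999, -0.032, -0.024, 0.003], [-0.029, 0.171, 0.985, 1.26], [0.0, 0.0, 0.0, 1.0]] -0.0421096076249659 [[496.4, 0.0, 319.1], [0.0, 496.4, 241.2], [0.0, 0.0, 1.0]]
[[0.949, 0.315, -0.0], [0.315, -0.949, 0.001], [0.0, -0.001, -1.0]] -0.0187 0.1
```

View pics/scene0.png

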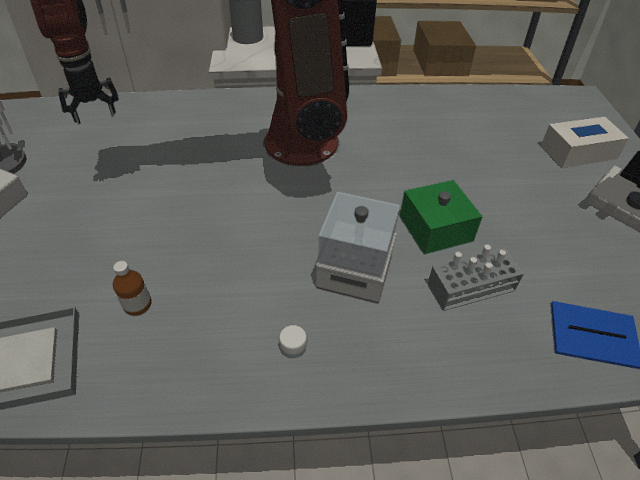

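View pics/top0.png

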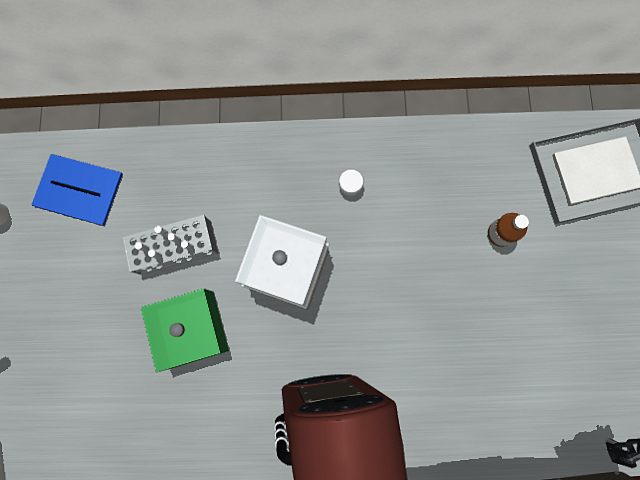

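The clear cover's knob is at (361,213) in the scene view and (280,257) in the top view. The green decoy is to its left in the top view (+y), and there is free bench to its right (-y), with the jar at top (351,184). Next I triangulate these.

```bash
cat >> h.py <<'E'
def blob(im,box,f):
    x0,y0,x1,y1=box;c=im["frame"][y0:y1,x0:x1].astype(int);m=f(c).astype(np.uint8)
    n,l,st,ce=cv2.connectedComponentsWithStats(m);i=1+np.argmax(st[1:,4]);s=st[i]
    return ce[i]+[x0,y0],[s[0]+x0,s[1]+y0,s[2],s[3],s[4]],(l==i)
E
python3 - <<'E'
from h import *
a=env.get_image("scene");b=env.get_image("top")
dark=lambda c:c.max(2)<115
pa,sa,_=blob(a,(345,198,378,224),dark);pb,sb,_=blob(b,(265,243,296,272),dark)
print(pa,sa,pb,sb); print("knob",tri(a,pa,b,pb))
print("top cam on z=.22",on_z(b,*pb,.221)," scene",on_z(a,*pa,.211))
w,sw,m=blob(b,(225,205,340,320),lambda c:c.min(2)>175)
r=cv2.minAreaRect(np.argwhere(m)[:,::-1].astype(np.float32)+[225,205]);q=cv2.boxPoints(r);print(sw,r)
for p in q: print(p,on_z(b,*p,.191)[:2].round(3),on_z(b,*p,.095)[:2].round(3))
for n,p,z in(("jar",(351,183),.05),("bottle",(521,222),.15),("rack",(170,244),.07),("green",(177,330),.12)):print(n,on_z(b,*p,z)[:2].round(3))
c=b["frame"][205:320,225:340];cv2.imwrite("pics/c1.png",np.hstack([cv2.resize(c,(400,400),interpolation=2),cv2.resize(a["frame"][180:305,305:410],(400,476))[:400]]))
E
```

```text
[360.80193237 213.85024155] [np.int32(354), np.int32(206), np.int32(15), np.int32(18), np.int32(207)] [279.72727273 257.84415584] [np.int32(273), np.int32(250), np.int32(14), np.int32(15), np.int32(77)]
knob (array([0.56533019, 0.11476128, 0.20932881]), np.float64(0.00214467409937373))
top cam on z=.22 [0.56355973 0.11245801 0.221     ]  scene [0.56700488 0.11550032 0.211     ]Traceback (most recent call last):
  File "<stdin>", line 8, in <module>
cv2.error: OpenCV(4.12.0) /io/opencv/modules/imgproc/src/convhull.cpp:143: error: (-215:Assertion failed) total >= 0 && (depth == CV_32F || depth == CV_32S) in function 'convexHull'
```

```bash
python3 - <<'E'
from h import *
a=env.get_image("scene");b=env.get_image("top")
w,sw,m=blob(b,(225,205,340,320),lambda c:c.min(2)>175)
r=cv2.minAreaRect((np.argwhere(m)[:,::-1]+[225,205]).astype(np.float32));q=cv2.boxPoints(r);print(sw,r)
for p in q: print(p,on_z(b,*p,.191)[:2].round(3),on_z(b,*p,.095)[:2].round(3))
for n,p,z in(("jar",(351,183),.05),("bottle",(521,222),.15),("rack",(170,244),.07),("green",(177,330),.12)):print(n,on_z(b,*p,z)[:2].round(3))
s=env.get_state();R=s["tcp_rot"];k=np.array([.565,.114,.32]);d=R.T@(k-s["eef_pos"]);print("tool shift cm to above knob",d*100, np.hypot(*k[:2]))
c=b["frame"][205:320,225:340];cv2.imwrite("pics/c1.png",np.hstack([cv2.resize(c,(400,400),interpolation=2),cv2.resize(a["frame"][180:305,305:410],(400,476))[:400]]))
E
```

```text
[np.int32(235), np.int32(215), np.int32(91), np.int32(90), np.int32(4957)] ((279.7500305175781, 259.75), (72.73237609863281, 73.68106079101562), 18.43494987487793)
[233.60004 283.2    ] [0.515 0.217] [0.524 0.236]
[256.90002 213.3    ] [0.669 0.165] [0.692 0.18 ]
[325.90002 236.29999] [0.612 0.014] [0.63  0.015]
[302.60004 306.2    ] [0.462 0.068] [0.466 0.074]
jar [ 0.773 -0.052]
bottle [ 0.638 -0.431]
rack [0.628 0.399]
green [0.418 0.362]
tool shift cm to above knob [ 57.21134101 -52.997126    -8.8700616 ] 0.5763861552813356
```

View pics/c1.png

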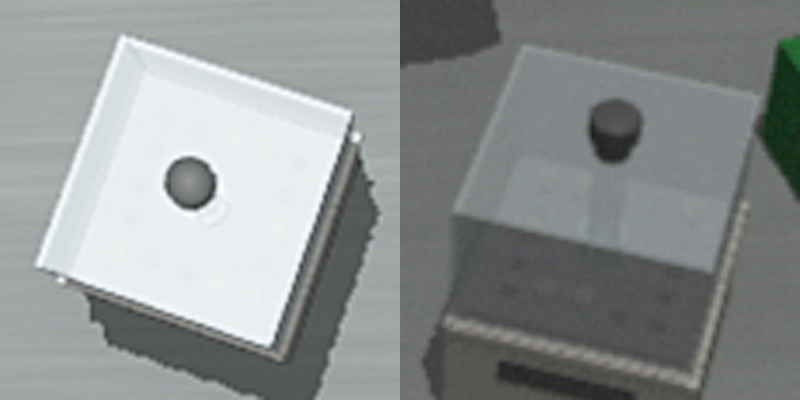

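The knob is at about (0.565, 0.114) and the triangulated height of 0.209 fits the given sizes. Cover yaw is about -18.5°. I'll place it 0.2 m away at (0.497,-0.075), which is free bench. First I move over the knob, turning the tool -1.5 rad so joint 6 stays well inside its range.

```bash
python3 -m handwheel '[0,1,-0.5,-3,0,0,-0.125, 0,3,-2.5,-6,0,0,-0.25, 0,6,-5.5,-9,0,0,-0.375, 0,9,-8.5,-9,0,0,-0.5, 0,12,-11.5,-9,0,0,-0.625, 0,15,-14.5,-9,0,0,-0.75, 0,18.5,-17.5,-9,0,0,-0.875, 0,22,-20.5,-9,0,0,-1.0, 0,25.5,-23.5,-9,0,0,-1.125, 0,29,-26.5,-9,0,0,-1.25, 0,32.5,-30,-9,0,0,-1.375, 0,36,-33,-9,0,0,-1.5]' 60
python3 - <<'E'
from h import *
s=env.get_state();R=s["tcp_rot"];k=np.array([.565,.114,.32]);print((R.T@(k-s["eef_pos"])*100).round(2),R.round(3).tolist(),s["joint_pos"].round(2))
E
```

```text
time: 1.5
eef_pos: [0.4273, -0.1407, 0.3216]
tcp_rot: [[-0.252, 0.968, 0.001], [0.968, 0.252, -0.001], [-0.001, 0.001, -1.0]]
force: [0.3, -0.6, 0.0]
finger_gap: 0.0855
finger_force: 0.0
[21.17 19.75  0.16] [[-0.252, 0.968, 0.001], [0.968, 0.252, -0.001], [-0.001, 0.001, -1.0]] [-0.61 -0.31 -0.12  1.76 -0.    0.71]
```

```bash
python3 -m handwheel '[0,3,3,0,0,0,0, 0,6,6,0,0,0,0, 0,9,9,0,0,0,0, 0,12,12,0,0,0,0, 0,15,15,0,0,0,0, 0,18,17.5,0,0,0,0, 0,20,19,0,0,0,0, 0,21,19.7,0,0,0,0, 0,21.1,19.7,0,0,0,0, 0,21.1,19.7,0,0,0,0]'
python3 - <<'E'
from h import *
s=env.get_state();R=s["tcp_rot"];k=np.array([.565,.114,.213+.0187]);print((R.T@(k-s["eef_pos"])*100).round(2),s["joint_velocities"].round(3))
a=env.get_image("scene");b=env.get_image("top");cv2.imwrite("pics/n2.png",np.hstack([cv2.resize(a["frame"][100:310,250:450],(400,420)),cv2.resize(b["frame"][190:400,200:400],(400,420))]))
E
```

```text
time: 2.5
eef_pos: [0.5652, 0.1097, 0.3213]
tcp_rot: [[-0.247, 0.969, -0.0], [0.969, 0.247, -0.0], [-0.0, -0.0, -1.0]]
force: [-0.5, 0.4, 0.7]
finger_gap: 0.0855
finger_force: 0.0
[0.42 0.09 8.96] [-0.018 -0.011 -0.008 -0.    -0.002 -0.002]
```

View pics/n2.png

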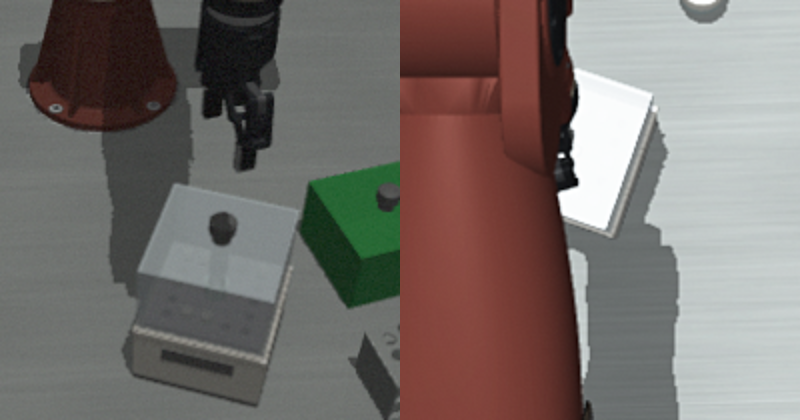

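The picture shows the gripper above and slightly behind the knob, with the approach clear. I descend 12.6 cm with a small x correction and then grip.

```bash
python3 -m handwheel '[0,0.4,0.1,2.5,0,0,0, 0,0.4,0.1,5.5,0,0,0, 0,0.4,0.1,8.5,0,0,0, 0,0.4,0.1,10.5,0,0,0, 0,0.4,0.1,11.8,0,0,0, 0,0.4,0.1,12.4,0,0,0, 0,0.4,0.1,12.6,0,0,0, 0,0.4,0.1,12.6,0,0,0, 0,0.4,0.1,12.6,0,0,0, 100,0.4,0.1,12.6,0,0,0, 120,0.4,0.1,12.6,0,0,0]' 60
python3 - <<'E'
from h import *
a=env.get_image("scene");cv2.imwrite("pics/n3.png",cv2.resize(a["frame"][130:290,260:460],(750,600)))
E
```

```text
time: 3.7
eef_pos: [0.5657, 0.1146, 0.1958]
tcp_rot: [[-0.248, 0.969, 0.001], [0.969, 0.248, -0.0], [-0.0, 0.001, -1.0]]
force: [0.0, 0.1, -0.5]
finger_gap: 0.0588
finger_force: 0.0
```

View pics/n3.png

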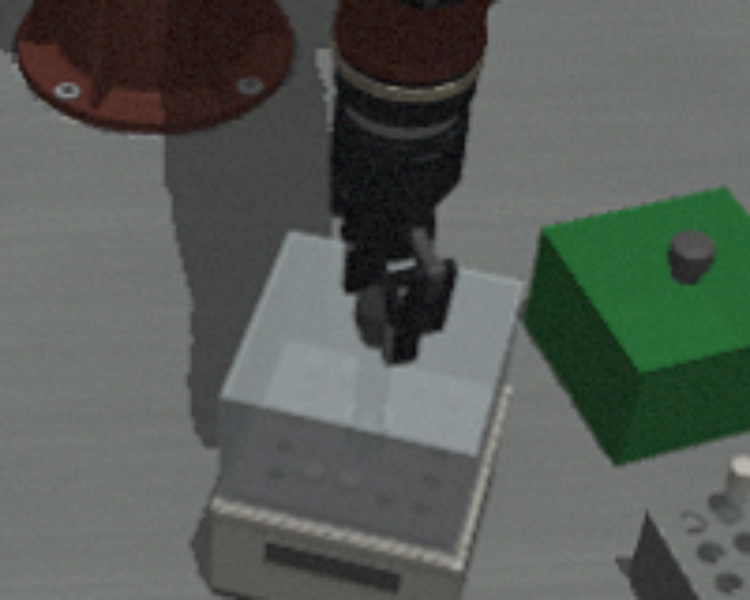

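```bash
python3 - <<'E'
from h import *
a=env.get_image("scene");s=env.get_state();R=s["tcp_rot"];T=s["eef_pos"]
c=lambda p:((proj(a,p)-[260,130])*3.75).round(0)
print("knob",c([.565,.114,.213]),c([.565,.114,.225]),"tcp",c(T))
for y in(-.03,.03):
  for x in(-.011,.011): print(y,x,c(T+R@[x,y,-.0]),c(T+R@[x,y,-.03]))
E
```

```text
knob [375. 310.] [377. 295.] tcp [374. 331.]
-0.03 -0.011 [340. 302.] [343. 267.]
-0.03 0.011 [373. 295.] [377. 260.]
0.03 -0.011 [376. 368.] [379. 333.]
0.03 0.011 [409. 361.] [414. 325.]
```

The knob sits between the fingers, to within a few mm across the pads, which is fine for a flat-pad grip on a round knob. Now I close.

```bash
python3 -m handwheel '[140,-0.1,0,0,0,0,0, 160,-0.1,0,0,0,0,0, 200,-0.1,0,0,0,0,0, 230,-0.1,0,0,0,0,0, 230,-0.1,0,0,0,0,0, 230,-0.1,0,0,0,0,0]' 60
```

```text
time: 4.4
eef_pos: [0.5661, 0.1136, 0.1958]
tcp_rot: [[-0.247, 0.969, 0.001], [0.969, 0.247, -0.0], [-0.0, 0.001, -1.0]]
force: [4.1, -0.9, 4.5]
finger_gap: 0.0302
finger_force: 59.6
```

```bash
python3 -m handwheel '[230,0,0,-0.3,0,0,0, 230,0,0,-0.8,0,0,0, 230,0,0,-1.6,0,0,0, 230,0,0,-2.6,0,0,0, 230,0,0,-3.8,0,0,0, 230,0,0,-5,0,0,0, 230,0,0,-6.5,0,0,0, 230,0,0,-8,0,0,0, 230,0,0,-9.5,0,0,0, 230,0,0,-11,0,0,0, 230,0,0,-11.8,0,0,0, 230,0,0,-12,0,0,0]'
python3 - <<'E'
from h import *
a=env.get_image("scene");b=env.get_image("top");cv2.imwrite("pics/n4.png",np.hstack([cv2.resize(a["frame"][90:310,250:450],(400,440)),cv2.resize(b["frame"][190:410,200:400],(400,440))]))
s=env.get_state();print((s["tcp_rot"].T@(np.array([.497,-.075,0])-s["eef_pos"])*100).round(1))
E
```

```text
time: 5.6
eef_pos: [0.5661, 0.1136, 0.3168]
tcp_rot: [[-0.247, 0.969, 0.002], [0.969, 0.247, -0.0], [-0.001, 0.002, -1.0]]
force: [0.4, 0.3, -4.2]
finger_gap: 0.0302
finger_force: 59.7
[-16.6 -11.3  31.5]
```

View pics/n4.png

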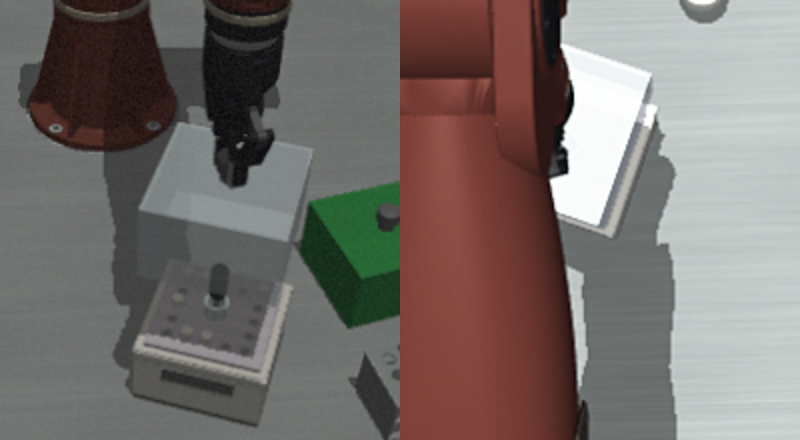

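The cover hangs level, with its rim about 4 cm above the pestle top, and the pestle stands upright in the tube. Now I carry it sideways and lower it.

```bash
python3 -m handwheel '[230,-0.6,-0.4,0,0,0,0, 230,-2,-1.4,0,0,0,0, 230,-4,-2.8,0,0,0,0, 230,-6.5,-4.5,0,0,0,0, 230,-9,-6.2,0,0,0,0, 230,-11.5,-7.9,0,0,0,0, 230,-13.7,-9.4,0,0,0,0, 230,-15.3,-10.4,0,0,0,0, 230,-16.3,-11.1,0,0,0,0, 230,-16.6,-11.3,0,0,0,0, 230,-16.6,-11.3,0.5,0,0,0, 230,-16.6,-11.3,1.5,0,0,0]' && python3 -m handwheel '[230,0,0,1.5,0,0,0, 230,0,0,3.5,0,0,0, 230,0,0,5.5,0,0,0, 230,0,0,7.5,0,0,0, 230,0,0,9.5,0,0,0, 230,0,0,11.5,0,0,0, 230,0,0,13.5,0,0,0, 230,0,0,15.2,0,0,0, 230,0,0,16.6,0,0,0, 230,0,0,17.6,0,0,0, 230,0,0,18.2,0,0,0, 230,0,0,18.4,0,0,0]'
```

```text
time: 6.9
eef_pos: [0.4976, -0.0748, 0.3003]
tcp_rot: [[-0.248, 0.969, 0.001], [0.969, 0.248, -0.0], [-0.001, 0.001, -1.0]]
force: [0.3, -0.1, -3.4]
finger_gap: 0.0296
finger_force: 59.9
time: 8.1
eef_pos: [0.4971, -0.075, 0.1158]
tcp_rot: [[-0.248, 0.969, -0.0], [0.969, 0.248, 0.0], [0.0, -0.0, -1.0]]
force: [0.4, 0.0, -3.4]
finger_gap: 0.03
finger_force: 59.8
```

```bash
python3 -m handwheel '[230,0,0,0.4,0,0,0, 230,0,0,0.7,0,0,0, 230,0,0,0.9,0,0,0, 230,0,0,1.05,0,0,0, 230,0,0,1.2,0,0,0, 230,0,0,1.3,0,0,0, 230,0,0,1.35,0,0,0, 230,0,0,1.4,0,0,0, 230,0,0,1.4,0,0,0]'
```

```text
time: 9.0
eef_pos: [0.4973, -0.0752, 0.1023]
tcp_rot: [[-0.247, 0.969, -0.0], [0.969, 0.247, -0.0], [-0.0, -0.0, -1.0]]
force: [-0.0, 0.9, -2.7]
finger_gap: 0.0298
finger_force: 59.9
```

```bash
python3 -m handwheel '[230,0,0,0.05,0,0,0, 230,0,0,0.1,0,0,0, 230,0,0,0.15,0,0,0, 230,0,0,0.2,0,0,0, 230,0,0,0.2,0,0,0]'
```

```text
time: 9.5
eef_pos: [0.4972, -0.0752, 0.1007]
tcp_rot: [[-0.247, 0.969, 0.0], [0.969, 0.247, -0.0], [-0.0, -0.0, -1.0]]
force: [-4.4, 1.8, 4.0]
finger_gap: 0.0294
finger_force: 60.5
```

The z force has changed sign, so the cover is on the bench. I release gently, then rise.

```bash
python3 -m handwheel '[230,0,0,0,0,0,0, 150,0,0,0,0,0,0, 120,0,0,0,0,0,0, 80,0,0,0,0,0,0, 0,0,0,0,0,0,0, 0,0,0,0,0,0,0, 0,0,0,0,0,0,0, 0,0,0,0,0,0,0, 0,0,0,-0.5,0,0,0, 0,0,0,-2,0,0,0, 0,0,0,-4,0,0,0, 0,0,0,-7,0,0,0]' 20
python3 -m handwheel '[0,0,0,-3,0,0,0, 0,0,0,-6,0,0,0, 0,0,0,-9,0,0,0, 0,0,0,-12,0,0,0, 0,-1,0,-13,0,0,0, 0,-3,0,-13,0,0,0, 0,-6,0,-13,0,0,0, 0,-8,0,-13,0,0,0, 0,-8,0,-13,0,0,0, 0,-8,0,-13,0,0,0]'
python3 - <<'E'
from h import *
a=env.get_image("scene");b=env.get_image("top");cv2.imwrite("pics/n5.png",np.hstack([cv2.resize(a["frame"][150:310,220:420],(500,400)),cv2.resize(b["frame"][200:360,235:355],(300,400))]))
dark=lambda c:c.max(2)<75
print(blob(a,(350,205,372,245),dark)[:2],blob(b,(268,240,300,275),dark)[:2])
E
```

```text
time: 10.7
eef_pos: [0.4967, -0.0749, 0.1711]
tcp_rot: [[-0.247, 0.969, -0.001], [0.969, 0.247, 0.0], [0.001, -0.001, -1.0]]
force: [-0.1, 0.2, 0.6]
finger_gap: 0.0857
finger_force: 0.0
time: 11.7
eef_pos: [0.517, -0.1527, 0.3012]
tcp_rot: [[-0.247, 0.969, 0.0], [0.969, 0.247, -0.0], [-0.0, 0.0, -1.0]]
force: [-0.2, 1.0, -0.2]
finger_gap: 0.0853
finger_force: 0.0
(array([358.90909091, 231.25324675]), [np.int32(355), np.int32(222), np.int32(9), np.int32(21), np.int32(154)]) (array([282.19512195, 260.87804878]), [np.int32(277), np.int32(256), np.int32(11), np.int32(11), np.int32(82)])
```

View pics/n5.png

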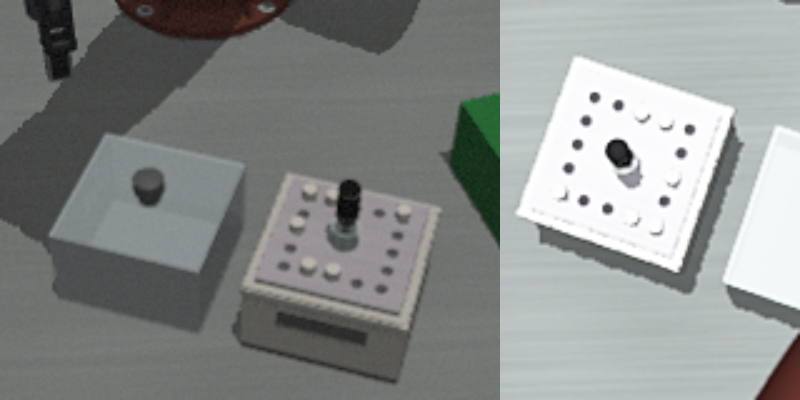

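The cover stands on the bench beside the cooler, and the pestle is exposed and upright. The silhouette of its black grip is centred on the grip's middle in both views, so I triangulate that.

```bash
python3 - <<'E'
from h import *
a=env.get_image("scene");b=env.get_image("top")
for th in(75,100,120):
    dark=lambda c:c.max(2)<th
    pa,sa,_=blob(a,(350,205,372,245),dark);pb,sb,_=blob(b,(268,240,300,275),dark)
    ba=np.array([sa[0]+(sa[2]-1)/2,sa[1]+(sa[3]-1)/2]);bb=np.array([sb[0]+(sb[2]-1)/2,sb[1]+(sb[3]-1)/2])
    print(th,sa,sb,tri(a,pa,b,pb),tri(a,ba,b,bb),on_z(a,*pa,.155)[:2],on_z(b,*pb,.155)[:2])
# cooler block centre: white shell at ledge height
w,sw,m=blob(b,(225,205,329,320),lambda c:c.min(2)>175)
r=cv2.minAreaRect((np.argwhere(m)[:,::-1]+[225,205]).astype(np.float32));print(r,sw,on_z(b,*r[0],.096)[:2])
E
```

```text
75 [np.int32(355), np.int32(222), np.int32(9), np.int32(21), np.int32(153)] [np.int32(277), np.int32(256), np.int32(11), np.int32(11), np.int32(82)] (array([0.56620718, 0.11486037, 0.15308301]), np.float64(0.0014624510629148047)) (array([0.5662786 , 0.11544608, 0.15052406]), np.float64(0.0012276766663169585)) [0.56801886 0.11522842] [0.56587372 0.11393578]
100 [np.int32(350), np.int32(221), np.int32(15), np.int32(23), np.int32(188)] [np.int32(277), np.int32(256), np.int32(11), np.int32(11), np.int32(90)] (array([0.56631381, 0.11442013, 0.15150456]), np.float64(0.0003374437320047266)) (array([0.56604208, 0.11307572, 0.15059543]), np.float64(0.003490698609946058)) [0.56963438 0.11391847] [0.56582277 0.11390045]
120 [np.int32(350), np.int32(205), np.int32(22), np.int32(40), np.int32(580)] [np.int32(277), np.int32(256), np.int32(11), np.int32(11), np.int32(95)] (array([0.56224687, 0.11325617, 0.18200916]), np.float64(0.004259668102228728)) (array([0.56349486, 0.1154045 , 0.17279101]), np.float64(0.005628617144939549)) [0.53540939 0.12083012] [0.5656892  0.11383247]
((276.4999694824219, 262.0), (113.99998474121094, 102.99998474121094), 90.0) [np.int32(225), np.int32(205), np.int32(104), np.int32(115), np.int32(10519)] [0.57162217 0.13343973]
```

The grip is at (0.5663, 0.1145, 0.153), against an expected height of 0.155, so the measurement holds. I move over it, clear at z = 0.30.

```bash
python3 -m handwheel '[0,1,0.5,0,0,0,0, 0,4,2,0,0,0,0, 0,7.5,3.5,0,0,0,0, 0,11,5,0,0,0,0, 0,14.5,6.7,0,0,0,0, 0,18,8.3,0,0,0,0, 0,21,9.7,0,0,0,0, 0,23.2,10.7,0,0,0,0, 0,24.4,11.3,0,0,0,0, 0,24.6,11.4,0,0,0,0, 0,24.6,11.4,0,0,0,0, 0,24.6,11.4,0,0,0,0]' 25
python3 - <<'E'
from h import *
s=env.get_state();print((s["tcp_rot"].T@(np.array([.5663,.1145,.138])-s["eef_pos"])*100).round(2))
E
```

```text
time: 13.1
eef_pos: [0.5666, 0.113, 0.3003]
tcp_rot: [[-0.246, 0.969, 0.0], [0.969, 0.246, -0.0], [-0.0, -0.0, -1.0]]
force: [-0.2, -0.4, -0.6]
finger_gap: 0.0855
finger_force: 0.0
[1.600e-01 1.000e-02 1.623e+01]
```

```bash
python3 -m handwheel '[0,0.1,0,1.5,0,0,0, 0,0.1,0,4,0,0,0, 0,0.1,0,7,0,0,0, 0,0.1,0,9.5,0,0,0, 0,0.1,0,12,0,0,0, 0,0.1,0,14,0,0,0, 0,0.1,0,15.3,0,0,0, 0,0.1,0,16,0,0,0, 0,0.1,0,16.2,0,0,0, 0,0.1,0,16.2,0,0,0, 100,0.1,0,16.2,0,0,0, 140,0.1,0,16.2,0,0,0]'
python3 -m handwheel '[140,0,0,0,0,0,0, 140,0,0,0,0,0,0, 145,0,0,0,0,0,0, 145,0,0,0,0,0,0]'
python3 - <<'E'
from h import *
a=env.get_image("scene");cv2.imwrite("pics/n6.png",cv2.resize(a["frame"][170:290,310:410],(600,600),interpolation=2))
s=env.get_state();R=s["tcp_rot"];T=s["eef_pos"]
c=lambda p:((proj(a,p)-[310,170])*[6,5]).round(0)
for y in(-.018,.018):
  for x in(-.011,.011): print(y,x,c(T+R@[x,y,-.002]))
print("axis",c([.5663,.1145,.177]),c([.5663,.1145,.133]))
E
```

```text
time: 14.3
eef_pos: [0.5669, 0.1148, 0.1392]
tcp_rot: [[-0.247, 0.969, 0.001], [0.969, 0.247, -0.0], [-0.0, 0.001, -1.0]]
force: [-0.3, -0.3, 0.6]
finger_gap: 0.0591
finger_force: 0.0
time: 14.7
eef_pos: [0.5664, 0.1148, 0.1383]
tcp_rot: [[-0.247, 0.969, -0.0], [0.969, 0.247, -0.0], [-0.0, -0.0, -1.0]]
force: [-0.8, -0.5, -0.5]
finger_gap: 0.0366
finger_force: 0.0
-0.018 -0.011 [247. 304.]
-0.018 0.011 [298. 294.]
0.018 -0.011 [280. 357.]
0.018 0.011 [332. 347.]
axis [295. 271.] [287. 336.]
```

View pics/n6.png

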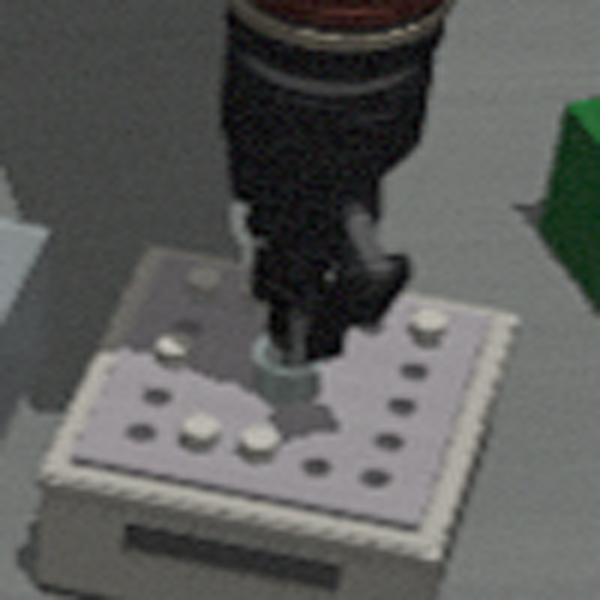

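The fingers straddle the black grip: the grip's lower end is at about (287,336) in the crop and the near finger at (323,345). There was no contact on the way down. I close gently in steps and watch the side force.

```bash
python3 -m handwheel '[155,0,0,0,0,0,0, 165,0,0,0,0,0,0, 172,0,0,0,0,0,0, 178,0,0,0,0,0,0, 178,0,0,0,0,0,0, 178,0,0,0,0,0,0]' 25
python3 -m handwheel '[188,0,0,0,0,0,0, 200,0,0,0,0,0,0, 215,0,0,0,0,0,0, 240,0,0,0,0,0,0, 240,0,0,0,0,0,0, 240,0,0,0,0,0,0]' 25
python3 -c "
from h import *
s=env.get_state();print(s['torque'].round(3),s['force'],s['tcp_rot'].T@s['force'])"
```

```text
time: 15.35
eef_pos: [0.5664, 0.1148, 0.1383]
tcp_rot: [[-0.247, 0.969, -0.0], [0.969, 0.247, -0.0], [-0.0, -0.0, -1.0]]
force: [1.0, -0.1, -0.4]
finger_gap: 0.026
finger_force: 0.0
time: 15.95
eef_pos: [0.5665, 0.1148, 0.1384]
tcp_rot: [[-0.247, 0.969, 0.0], [0.969, 0.247, -0.0], [-0.0, 0.0, -1.0]]
force: [-0.4, 0.5, 0.3]
finger_gap: 0.021
finger_force: 24.7
[ 0.028 -0.244 -0.057] [-0.41329273  0.5367844   0.34983051] [ 0.6222998  -0.26755737 -0.34997968]
```

The grip is firm with almost no side force. I draw it up 40 mm slowly.

```bash
python3 -m handwheel '[240,0,0,-0.15,0,0,0, 240,0,0,-0.4,0,0,0, 240,0,0,-0.7,0,0,0, 240,0,0,-1,0,0,0, 240,0,0,-1.3,0,0,0, 240,0,0,-1.6,0,0,0, 240,0,0,-1.9,0,0,0, 240,0,0,-2.1,0,0,0]'
python3 -m handwheel '[240,0,0,-0.3,0,0,0, 240,0,0,-0.6,0,0,0, 240,0,0,-0.9,0,0,0, 240,0,0,-1.2,0,0,0, 240,0,0,-1.5,0,0,0, 240,0,0,-1.75,0,0,0, 240,0,0,-1.87,0,0,0, 240,0,0,-1.9,0,0,0, 240,0,0,-1.9,0,0,0, 240,0,0,-1.9,0,0,0, 240,0,0,-1.9,0,0,0]'
python3 - <<'E'
from h import *
a=env.get_image("scene");b=env.get_image("top");cv2.imwrite("pics/n7.png",np.hstack([cv2.resize(a["frame"][150:310,220:420],(500,400)),cv2.resize(b["frame"][160:360,235:385],(300,400))]))
s=env.get_state();print(s["torque"].round(3),s["force"],np.abs(s["joint_velocities"]).max())
E
```

```text
time: 16.75
eef_pos: [0.5664, 0.1148, 0.1596]
tcp_rot: [[-0.247, 0.969, 0.0], [0.969, 0.247, -0.0], [-0.0, 0.0, -1.0]]
force: [0.6, -0.6, -1.3]
finger_gap: 0.0214
finger_force: 24.6
time: 17.85
eef_pos: [0.5664, 0.1148, 0.1782]
tcp_rot: [[-0.247, 0.969, 0.0], [0.969, 0.247, -0.0], [-0.0, 0.0, -1.0]]
force: [0.8, -0.6, -1.0]
finger_gap: 0.0213
finger_force: 24.6
[ 0.077 -0.274 -0.036] [ 0.78574962  0.2217186  -0.62036937] 0.0013207576118538652
```

View pics/n7.png

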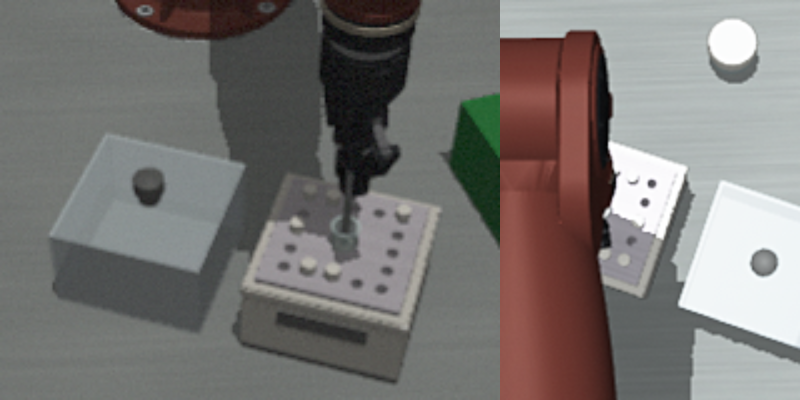

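The picture shows the rod exposed, running from the gripper at crop (348,175) down into the tube at (344,230). The pestle is raised 39.8 mm and held upright and still, and the cover stands on the bench.

```bash
python3 -c "
from workcell import env
print(env.hand_in())"
```

```text
the job is handed in; nothing more can be done
None
```

The clear cover stands on its rim on the bench beside the cooler, the pestle is held still about 40 mm up with its piston in the tube, and the job is handed in at about 18 s of the 54 s limit.

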